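# Call the customer and hold up the order tote at the trade counter

### The job

Call the customer by pressing the plunger of the counter bell down to its stop and letting it spring back; then take the tote that has the pipe fittings in it (not the empty one) by its handle and lift it straight up. Finish while still holding it in the gripper above its place, level and still, 10 to 20 cm clear of the counter, with every fitting still inside, so that the customer can look in. Leave the empty tote, and the coupling and tape measure beside the bell, where they stand.

Things in the scene. Friction and masses are not known exactly. Their poses are not given: they have to be found in the camera images.
- bell_head (a point): Counter bell: a steel dome 84 mm across and 47 mm high on a black foot, fixed to the counter. This point is the centre of the flat top of its plunger head, a steel disc 22 mm across and 7 mm thick on a thin stem, 63 mm above the counter at rest. It is pressed straight down.
- bell_plunger (a joint): Travel of the bell's plunger in m: 0 at rest (up), 0.006 fully down on its stop. The spring pushes back with about 1.5 N at rest and 4.5 N at the stop and returns the head when let go.
- order_tote_grip (a point): Order tote: open grey plastic tote with three black fittings in it, 190 (x) x 150 (y) mm, walls 55 mm high, 8 mm thick like the floor; 0.45 to 0.8 kg loaded, balanced within 15 mm. A rigid handle bar runs along its x over the middle between end posts: 20 mm wide, 24 tall, 174 long, top 120 mm above the underside. This point: centre of the bar, 108 mm above the underside; z is its up.
- empty_tote_grip (a point): The same point on the other tote, alike in every way but empty. It must stay where it stands.
- tee_center (a point): Black tee fitting lying in the order tote: 72 mm long, 36 mm across. This point is its middle, 18 mm above the tote's inner floor.
- elbow_a_center (a point): Black elbow fitting lying in the order tote: two legs of 38 mm, 32 mm across. This point lies inside the bend, 16 mm above the tote's inner floor.
- elbow_b_center (a point): A second elbow fitting like the first, also lying in the order tote.
- coupling_center (a point): Bystander beside the bell: a loose black pipe coupling standing upright, 42 mm across, 42 mm high. This point is its centre. It stands 74 to 78 mm from the bell's middle.
- tape_measure_center (a point): Bystander on the other side of the bell: a loose yellow tape measure, 36 x 22 mm, 38 mm high. This point is its centre. It stands 74 to 78 mm from the bell's middle.
There are look-alikes about, which are no part of the job. Leave any pink look-alike of the part that bears order_tote_grip alone.

How it is judged:
On the way, in this order (a step that is already met when the one before it is completed fails the run):
1. the bell's plunger is pressed down to its stop (value of joint bell_plunger above 0.005 m), for 0.05 s.
2. the plunger has sprung back up (value of joint bell_plunger below 0.001 m), for 0.1 s.
3. the order tote hangs in the gripper, clear of the counter (height (world z) of order_tote_grip above 0.138 m and contact force between order_tote and the fingers above 2 N), for 0.2 s.
At the end, for the whole second after the job is handed in: Order tote held by the fingers, underside 95 to 215 mm above the counter, within 270 mm of its start, level within 0.10 rad, still (20 mm/s, 0.15 rad/s), not touching the empty tote; all three fittings in it; bell plunger up; empty tote, coupling and tape measure within 30 mm of start (height (world z) of order_tote_grip between 0.203 and 0.323 m and distance of order_tote_grip from where it was at the start of the episode below 0.27 m and angle between order_tote_grip's own z axis and vertical below 0.1 rad and linear speed of order_tote below 0.02 m/s and angular speed of order_tote below 0.15 rad/s and contact force between order_tote and the fingers above 2 N and contact force between order_tote and empty_tote below 0.1 N and value of joint bell_plunger below 0.001 m and x of tee_center in the frame of order_tote_grip between -0.09 and 0.09 m and y of tee_center in the frame of order_tote_grip between -0.07 and 0.07 m and z of tee_center in the frame of order_tote_grip between -0.11 and -0.04 m and x of elbow_a_center in the frame of order_tote_grip between -0.09 and 0.09 m and y of elbow_a_center in the frame of order_tote_grip between -0.07 and 0.07 m and z of elbow_a_center in the frame of order_tote_grip between -0.11 and -0.04 m and x of elbow_b_center in the frame of order_tote_grip between -0.09 and 0.09 m and y of elbow_b_center in the frame of order_tote_grip between -0.07 and 0.07 m and z of elbow_b_center in the frame of order_tote_grip between -0.11 and -0.04 m and distance of each of empty_tote_grip, coupling_center, tape_measure_center from where it was at the start of the episode below 0.03 m); the arm keeps its last pose, push and grip.
It fails at once if the empty tote, the coupling or the tape measure is moved by more than 30 mm (distance of any of empty_tote_grip, coupling_center, tape_measure_center from where it was at the start of the episode above 0.03 m).
It fails at once if the order tote is tipped by more than 0.35 rad (20 degrees) (angle between order_tote_grip's own z axis and vertical above 0.35 rad).
It also fails if it takes over 51 s, if anything falls off the work surface, if the arm or the gripper's body presses on something with over 40 N, if the wrist force passes 120 N, or if a joint passes its speed limit or range.

### The arm

A 6-joint arm with a two-finger parallel gripper is mounted at the origin on the work surface. World frame = base frame: x ahead of the robot, y to its left, z up, the work surface at z = 0. Lengths are in m, angles in rad, forces in N, time in s.
With the tool pointing down it reaches from about 0.35 to 0.775 m from the base axis. Payload 5.5 kg.
Tool frame: the origin (TCP) lies between the finger pads; the fingertips stand 19 mm ahead of it and the grasp point (between the pads) is the TCP; z points along the fingers, x is the direction in which the jaws open and shut, and the axes are right-handed (so a half turn about z gives the same grasp; the last joint's range is limited). The gripper opens to 85 mm and grips with 20 to 120 N. Pads are 22 mm wide; open, the fingers measure 114 mm over their backs; the gripper's body (76 mm by 85 mm) begins 54 mm behind the grasp point. The pads swing forward as they close: fully open they stand 13 mm farther back than shut.
Start: joints at [1.07, 0.313, 0.046, 1.304, 0, 1.431], TCP at [0.203, 0.538, 0.216] pointing down, gripper open.
Joint ranges: [-2.76, 2.76], [-0.86, 1.69], [-1.03, 1.26], [-2.2, 2.34], [-1.47, 1.5], [-3.14, 3.14]. Speed limits (rad/s): [2.57, 2.57, 3.14, 3.14, 3.14, 3.14].

### API

Orientations are given as a unit quaternion [w, x, y, z].
In Python, from workcell import env gives the robot as it stands. The module is installed in compiled form; this text tells all that it offers.
- The arm moves only by the tool carry_out, never from a script. Its argument "steps" is a list of rows, each a list of 7 numbers: the gripper command: -1 is shut, 1 is fully open, values between are in proportion, then the shift along the tool's x, y, z in m, then the turn, a rotation vector about the tool's x, y, z in rad. A call has 1 to 20 rows; each row shifts and turns the commanded pose from where the row before left it, along the tool's axes as they then stand; what a row does not reach is not made up. A row lasts 1/8 s, in which the tool goes at most 62.5 mm and 10.7 degrees, less where a joint would pass 70% of its speed; a pose out of reach is approached as far as the arm can. A call with a gripper value outside its range is refused whole. The fingers move at their own pace and stop on an object; "grip_force" is the grip in N (left out, the last holds). Time passes only in rows, so rows that do not move let the fingers close. It gives the time, the measured TCP pose, the force and the opening at its end, in the units of the state.
- env.get_state(): the state, without advancing time (a new reading comes with each control period).
- env.read_camera(name): name is "side" or "top" or "wrist"; returns a dict with "color" (420x560x3 uint8, red, green, blue), "K" (3x3 intrinsics, pixels), "R" (3x3) and "t" (3): a world point X has camera coordinates R X + t. Camera axes: x right, y down, z forward; pixel columns grow to the right and rows downward; lengths in m; the calibration is good to about 2 mm. A picture is of the moment at which its call begins. There is no depth.
- env.hand_in(): hands the job in, once; it reports no verdict.
The state is a dict: "clock": time; "joint_pos": joint angles; "qvel": joint speeds; "tau": joint torques, N m; "tcp_pos": TCP position; "orientation": TCP orientation; "wrist_force": force on the tool from outside, world axes, zero at the start; "ft_torque": the same for the moment, N m; "finger_gap": finger opening in m.
Only numpy, scipy, OpenCV 4.12 (cv2) and the standard library are available. Lean on these libraries where they do the work, as an engineer would, in place of code of your own. Each camera call takes 0.05 s, during which the arm holds its last target. There are 200 camera calls.

## Working session

There is one attempt and no reset: what is moved stays moved. The work goes in short steps, Python scripts to look and compute and a tool call to move; the robot and the scene stay as the last step left them, time stands still between calls to the robot, and variables do not carry over. Pictures are saved under pics/ and viewed, about 8 in all and at most 12, crops included, and the job is handed in when it is done.

Besides the shell and the picture viewer there is one more tool, called after ">>>" as name(argument=value, ...) on one line, values as JSON. carry_out: Moves the arm, as the interface text tells. Its arguments: {"type":"object","properties":{"steps":{"type":"array","items":{"type":"array","items":{"type":"number"}}},"grip_force":{"type":"number"}},"required":["steps"]}

```bash
mkdir -p pics; cat > h.py <<'E'
import numpy as np, cv2, pickle
from workcell import env
def snap(n,tag):
    c=env.read_camera(n); cv2.imwrite(f'pics/{tag}.png',c['color'][:,:,::-1]); pickle.dump(c,open(f'pics/{tag}.pkl','wb')); return c
def load(tag): return pickle.load(open(f'pics/{tag}.pkl','rb'))
def at_z(c,u,v,z):
    d=c['R'].T@np.linalg.solve(c['K'],[u,v,1.]); o=-c['R'].T@c['t']; return o+d*(z-o[2])/d[2]
def proj(c,X):
    p=c['K']@(c['R']@np.array(X)+c['t']); return p[:2]/p[2]
def tri(obs):
    A=[];b=[]
    for c,u,v in obs:
        d=c['R'].T@np.linalg.solve(c['K'],[u,v,1.]); d/=np.linalg.norm(d); P=np.eye(3)-np.outer(d,d); A.append(P); b.append(P@(-c['R'].T@c['t']))
    return np.linalg.lstsq(np.vstack(A),np.hstack(b),rcond=None)[0]
E
python3 - <<'E'
from h import *
for n in('top','side'): snap(n,n+'0')
s=env.get_state()
for k in('clock','tcp_pos','orientation','finger_gap'):print(k,s[k])
a=np.vstack([load('top0')['color']]);
E
```

```text
clock 0.1
tcp_pos [0.20276985 0.53754055 0.21530534]
orientation [ 3.77501594e-04  8.22515970e-01  5.68741411e-01 -7.37519449e-04]
finger_gap 0.08548997493207838
```

View pics/top0.png

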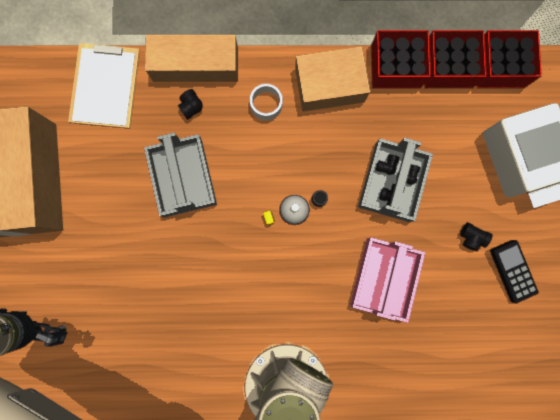

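View pics/side0.png

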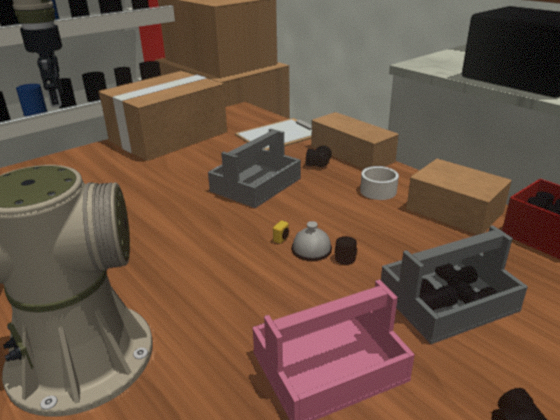

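The top view shows three totes. The grey one at (180,175) is empty, the grey one at (396,180) has three black fittings, and the pink one at (388,280) is a look-alike. The order tote is the grey one at (396,180). The bell is at (294,209), with the coupling at (319,198) and the tape measure at (268,218). I'll confirm with one enlarged crop.

```bash
python3 - <<'E'
from h import *
t=load('top0')['color'];s=load('side0')['color']
a=cv2.resize(t[130:230,250:450],None,fx=4,fy=4,interpolation=cv2.INTER_CUBIC)
b=cv2.resize(s[210:340,270:530],(800,400)[::1],interpolation=cv2.INTER_CUBIC)
cv2.imwrite('pics/crop.png',cv2.resize(np.vstack([a]),None,fx=1,fy=1)[:,:,::-1])
cv2.imwrite('pics/cropS.png',b[:,:,::-1])
E
```

```text
(no output)
```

View pics/crop.png

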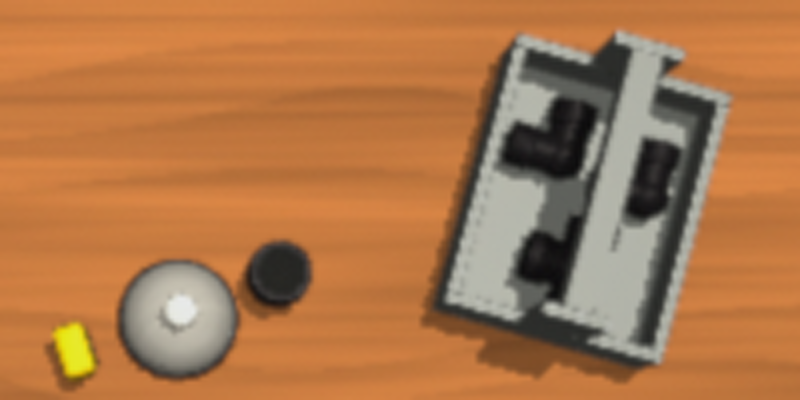

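View pics/cropS.png

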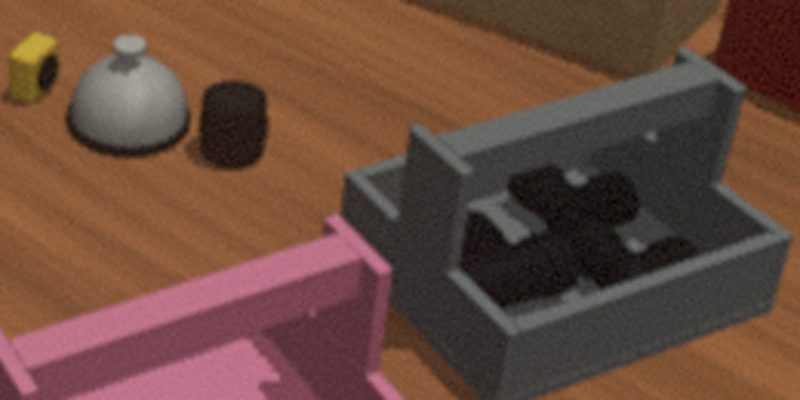

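The crop confirms it: the tote with three black fittings is grey, with its bar running from about (648,55) to (587,306) in the crop. The bell head is at (180,311) in the top crop and at (129,42) in the side crop.

```bash
python3 - <<'E'
from h import *
from scipy.spatial.transform import Rotation as Ro
t=load('top0');s=load('side0')
T=lambda u,v:((u+.5)/4-.5+250,(v+.5)/4-.5+130)
S=lambda u,v:(u*260/800+270,v*130/400+210)
print('bell top',at_z(t,*T(180,311),.063),'tri',tri([(t,*T(180,311)),(s,*S(129,42))]))
a=at_z(t,*T(648,55),.12);b=at_z(t,*T(587,306),.12);print('bar',a,b,(a+b)/2,np.linalg.norm(a-b),np.arctan2(*(a-b)[1::-1]))
r=np.array([at_z(t,*T(*p),.055) for p in[(518,40),(728,98),(655,358),(440,305)]]);print('rim',r,r.mean(0))
for i in range(4):print(np.linalg.norm(r[i]-r[i-1]))
print('coupl',at_z(t,*T(280,272),.042),'tape',at_z(t,*T(75,350),.038))
R=Ro.from_quat(np.roll(env.get_state()['orientation'],-1)).as_matrix();print(R)
E
```

```text
bell top [ 0.47364092 -0.02700406  0.063     ] tri [ 0.47404127 -0.02731122  0.0625549 ]
bar [ 0.63056365 -0.32745301  0.12      ] [ 0.46868074 -0.2829918   0.12      ] [ 0.54962219 -0.30522241  0.12      ] 0.16787756164942816 -0.26804116494747604
rim [[ 0.65697787 -0.25792642  0.055     ]
 [ 0.61637682 -0.39916078  0.055     ]
 [ 0.44064307 -0.3434816   0.055     ]
 [ 0.4772278  -0.20069918  0.055     ]] [ 0.54780639 -0.300317    0.055     ]
0.18863998540786553
0.1469543861397517
0.18434349097120215
0.1473949225152626
coupl [ 0.50182054 -0.09545407  0.042     ] tape [0.45056722 0.04283467 0.038     ]
[[ 3.53065327e-01  9.35598343e-01 -7.83841472e-04]
 [ 9.35597230e-01 -3.53066130e-01 -1.45991788e-03]
 [-1.64264463e-03 -2.17913525e-04 -9.99998627e-01]]
```

>>> carry_out(steps=[[-1, -0.0309, 0.0323, 0, 0, 0, 0], [-1, -0.0309, 0.0323, 0, 0, 0, 0], [-1, -0.0309, 0.0323, 0, 0, 0, 0], [-1, -0.0309, 0.0323, 0, 0, 0, 0], [-1, -0.0309, 0.0323, 0, 0, 0, 0], [-1, -0.0309, 0.0323, 0, 0, 0, 0], [-1, -0.0309, 0.0323, 0, 0, 0, 0], [-1, -0.0309, 0.0323, 0, 0, 0, 0], [-1, -0.0309, 0.0323, 0, 0, 0, 0], [-1, -0.0309, 0.0323, 0, 0, 0, 0], [-1, -0.0309, 0.0323, 0, 0, 0, 0], [-1, -0.0309, 0.0323, 0, 0, 0, 0], [-1, -0.0309, 0.0323, 0, 0, 0, 0], [-1, -0.0309, 0.0323, 0, 0, 0, 0], [-1, 0, 0, 0, 0, 0, -0.08], [-1, 0, 0, 0.05, 0, 0, 0], [-1, 0, 0, 0.035, 0, 0, 0], [-1, 0, 0, 0, 0, 0, 0], [-1, 0, 0, 0, 0, 0, 0]], grip_force=40)

```text
clock: 2.48
tcp_pos: [0.474, -0.0264, 0.1321]
orientation: [0.0, 0.799, 0.601, 0.0]
wrist_force: [0.2, 0.0, 0.2]
finger_gap: 0.0001
```

```bash
python3 - <<'E'
from h import *
from scipy.spatial.transform import Rotation as Ro
w=snap('wrist','w1');s=snap('side','s1');st=env.get_state()
p=np.array(st['tcp_pos']);R=Ro.from_quat(np.roll(st['orientation'],-1)).as_matrix();print(p,R.round(3),st['wrist_force'])
print('tool shift to bell',R.T@(np.array([.474,-.027,.082])-p), 'head px',proj(w,[.474,-.027,.063]))
cv2.imwrite('pics/w1b.png',np.hstack([w['color'],cv2.resize(s['color'][140:280,220:400],(540,420))])[:,:,::-1][:, :, :] if 0 else cv2.resize(np.hstack([w['color'],cv2.resize(s['color'][140:280,220:400],(540,420))])[:,:,::-1],(800,305)))
E
```

```text
[ 0.47470663 -0.02659509  0.13281868] [[ 0.277  0.961  0.003]
 [ 0.961 -0.277 -0.001]
 [ 0.     0.003 -1.   ]] [0.16200916 0.04839431 0.95865205]
tool shift to bell [-0.00059725 -0.00071824  0.05081662] head px [278.47047939 213.75698637]
```

View pics/w1b.png

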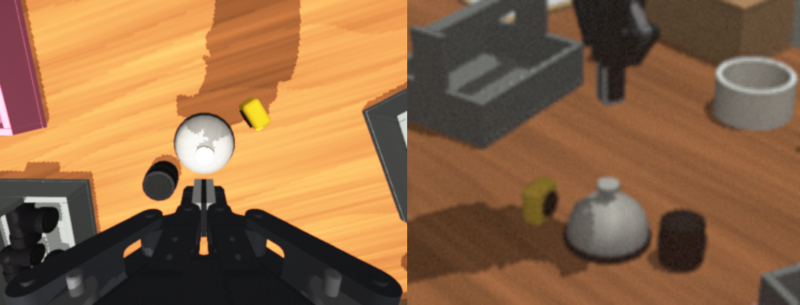

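The tool is over the bell. The head appears at about (205,152) in the wrist picture and was predicted at (202,155), so the two agree. Both bystanders are clear. I'll press in small increments and watch the force.

>>> carry_out(steps=[[-1, -0.0005, -0.0005, 0.025, 0, 0, 0], [-1, 0, 0, 0.019, 0, 0, 0], [-1, 0, 0, 0.005, 0, 0, 0], [-1, 0, 0, 0.003, 0, 0, 0], [-1, 0, 0, 0.002, 0, 0, 0], [-1, 0, 0, 0, 0, 0, 0], [-1, 0, 0, 0, 0, 0, 0]])

```text
clock: 3.45
tcp_pos: [0.473, -0.0268, 0.0774]
orientation: [0.0, 0.799, 0.601, 0.0]
wrist_force: [0.2, 0.0, 0.2]
finger_gap: 0.0001
```

```bash
python3 - <<'E'
from h import *
s=snap('side','s2');st=env.get_state();print(st['wrist_force'],st['tcp_pos'])
cv2.imwrite('pics/s2b.png',cv2.resize(s['color'][190:270,265:365],(750,600),interpolation=cv2.INTER_CUBIC)[:,:,::-1])
E
```

```text
[-0.27082306  0.57121199 -0.54959545] [ 0.4729653  -0.02673872  0.07737089]
```

View pics/s2b.png

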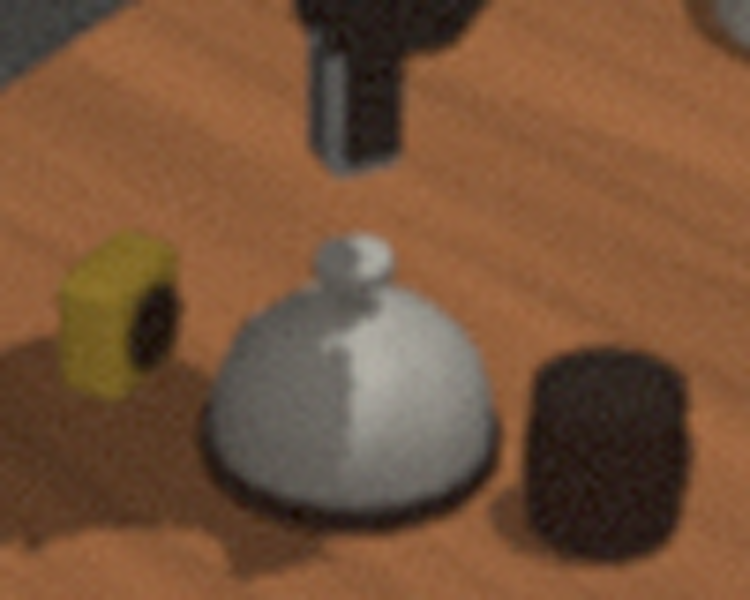

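The side picture shows the tip at (355,165), still visibly clear of the head at (355,240), and the head is up. I'll check this against the projection.

```bash
python3 - <<'E'
from h import *
s=load('s2');t=snap('top','t2');w=snap('wrist','w2')
f=lambda p:((p-[265,190])*7.5).round()
print('tip expected',f(proj(s,[.473,-.0267,.0584])),'head',f(proj(s,[.474,-.027,.063])))
for z in(.063,.07,.08,.09):print(z,f(proj(s,[.473,-.0267,z])))
# point on tip if at expected height / at other depths
u=np.array([355,165])/7.5+[265,190]
for z in(.058,.07,.08,.09):print('tip ray',z,at_z(s,*u,z))
c=proj(t,[.474,-.027,.063]);x,y=c.astype(int);a=cv2.resize(t['color'][y-35:y+35,x-35:x+35],(400,400),interpolation=cv2.INTER_CUBIC)
print('head in crop',(c-[x-35,y-35])*400/70,'wrist head',proj(w,[.474,-.027,.063])*400/560)
b=cv2.resize(w['color'],(400,300));b=np.vstack([b,np.zeros((100,400,3),np.uint8)])
cv2.imwrite('pics/tw2.png',np.hstack([a,b])[:,:,::-1])
E
```

```text
tip expected [346. 266.] head [349. 251.]
0.063 [346. 252.]
0.07 [346. 229.]
0.08 [347. 197.]
0.09 [347. 165.]
tip ray 0.058 [0.51159901 0.01085709 0.058     ]
tip ray 0.07 [ 0.49764292 -0.00377419  0.07      ]
tip ray 0.08 [ 0.48601285 -0.01596694  0.08      ]
tip ray 0.09 [ 0.47438277 -0.02815968  0.09      ]
head in crop [203.55379668 201.37067793] wrist head [199.34937104 172.07549517]
```

View pics/tw2.png

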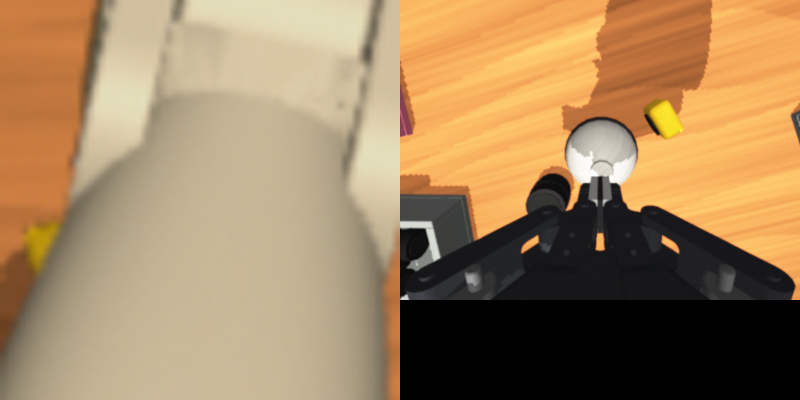

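```bash
python3 - <<'E'
from h import *
w=load('w2');w1=load('w1');s0=load('side0');s1=load('s1')
print('cam pos w1,w2',-w1['R'].T@w1['t'],-w['R'].T@w['t'])
for d in(0,.019,-.012):print('wrist tip proj',d,proj(w,[.473,-.0267,.0774-d]),proj(w1,[.4745,-.0266,.1325-d]))
for z in(.063,.048,.033):print('head dz',proj(w,[.474,-.027,z]),proj(w1,[.474,-.027,z]))
print('start tip side0',proj(s0,[.203,.538,.196]),proj(s0,[.203,.538,.209]),proj(s0,[.203,.538,.225]))
print('s1 tip',proj(s1,[.4745,-.0266,.1135]), 'dz+31',proj(s1,[.4745,-.0266,.1445]))
# dark tip bottoms: coordinates seen in w1b: s1 tip (611,103)
print('s1 tip seen',(611*1.375-560)/3+220,(103*1.377)/3+140)
h=cv2.cvtColor(w['color'],cv2.COLOR_RGB2HSV);b=cv2.resize(s0['color'][20:140,0:130],(650,600),interpolation=cv2.INTER_CUBIC)
cv2.imwrite('pics/x.png',np.hstack([cv2.resize(w['color'][190:300,220:340],(400,367)),cv2.resize(s0['color'][20:130,0:120],(400,367))])[:,:,::-1])
E
```

```text
cam pos w1,w2 [ 0.40725751 -0.00691694  0.28981725] [ 0.40631569 -0.00721378  0.23502159]
wrist tip proj 0 [279.07830013 248.7324476 ] [279.00042191 249.72845752]
wrist tip proj 0.019 [279.11346226 236.64249369] [279.04220186 237.51977811]
wrist tip proj -0.012 [279.05193799 257.79666124] [278.96909543 258.88248748]
head dz [279.08911946 240.90569324] [278.47047939 213.75698637]
head dz [279.11466426 232.4195034 ] [278.52557048 208.58347215]
head dz [279.13676346 225.07797391] [278.57469522 203.97024667]
start tip side0 [ 61.17573306 119.29924749] [ 59.83381605 113.93999552] [ 58.16107446 107.25952001]
s1 tip [312.02293936 201.32968666] dz+31 [312.27581672 187.28545949]
s1 tip seen 313.375 187.277
```

View pics/x.png

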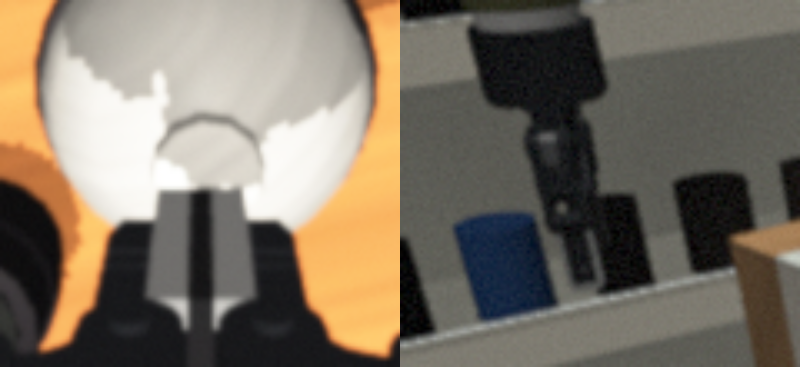

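The two cameras agree with each other but not with the TCP reading. Both put the closed fingertip at z≈0.090 (side ray (0.474,-0.028); wrist v≈246), while the reported TCP of 0.077 minus 19 mm gives 0.058. The near-zero wrist force agrees with the cameras: the tip is really about 31 mm higher than the readout implies. I'll carry on down in small steps, guided by force.

>>> carry_out(steps=[[-1, 0.0005, 0, 0.01, 0, 0, 0], [-1, 0, 0, 0.008, 0, 0, 0], [-1, 0, 0, 0.004, 0, 0, 0], [-1, 0, 0, 0.002, 0, 0, 0], [-1, 0, 0, 0.002, 0, 0, 0], [-1, 0, 0, 0.002, 0, 0, 0], [-1, 0, 0, 0, 0, 0, 0], [-1, 0, 0, 0, 0, 0, 0]])

```text
clock: 4.6
tcp_pos: [0.473, -0.0262, 0.0492]
orientation: [0.0, 0.799, 0.601, 0.0]
wrist_force: [0.4, 0.1, 0.1]
finger_gap: 0.0002
```

```bash
python3 - <<'E'
from h import *
s=snap('side','s3');st=env.get_state();print(st['wrist_force'],st['tcp_pos'])
cv2.imwrite('pics/s3b.png',cv2.resize(s['color'][190:270,265:365],(500,400),interpolation=cv2.INTER_CUBIC)[:,:,::-1])
E
```

```text
[ 0.17094527  0.34310112 -0.12129672] [ 0.47302136 -0.02622185  0.04922073]
```

View pics/s3b.png

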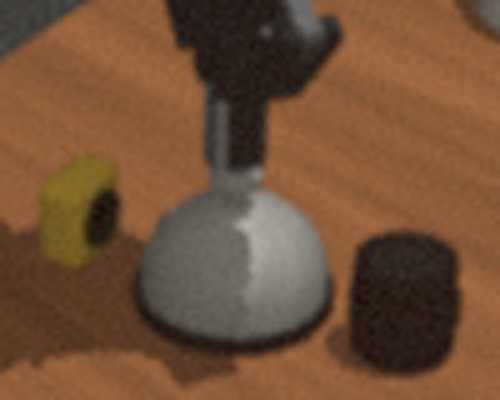

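The tip, at about (238,168), now just covers the head, and the force is still about zero. I'll continue in 1–2 mm steps.

>>> carry_out(steps=[[-1, 0, 0, 0.0015, 0, 0, 0], [-1, 0, 0, 0.0015, 0, 0, 0], [-1, 0, 0, 0, 0, 0, 0], [-1, 0, 0, 0, 0, 0, 0]])

```text
clock: 5.15
tcp_pos: [0.4731, -0.0263, 0.0463]
orientation: [0.0, 0.799, 0.601, 0.0]
wrist_force: [-0.2, -0.4, 2.8]
finger_gap: -0.0
```

>>> carry_out(steps=[[-1, 0, 0, 0.0015, 0, 0, 0], [-1, 0, 0, 0, 0, 0, 0], [-1, 0, 0, 0, 0, 0, 0]])

```text
clock: 5.52
tcp_pos: [0.4731, -0.0263, 0.0447]
orientation: [0.0, 0.799, 0.601, 0.0]
wrist_force: [0.1, -0.6, 2.7]
finger_gap: -0.0001
```

>>> carry_out(steps=[[-1, 0, 0, 0.0015, 0, 0, 0], [-1, 0, 0, 0, 0, 0, 0], [-1, 0, 0, 0, 0, 0, 0]])

```text
clock: 5.9
tcp_pos: [0.4731, -0.0263, 0.0432]
orientation: [0.0, 0.799, 0.601, 0.0]
wrist_force: [0.2, 0.1, 3.3]
finger_gap: -0.0001
```

>>> carry_out(steps=[[-1, 0, 0, 0.0015, 0, 0, 0], [-1, 0, 0, 0, 0, 0, 0], [-1, 0, 0, 0, 0, 0, 0]])

```text
clock: 6.28
tcp_pos: [0.4731, -0.0263, 0.0418]
orientation: [0.0, 0.799, 0.601, 0.0]
wrist_force: [-0.3, -0.4, 6.3]
finger_gap: 0.0
```

>>> carry_out(steps=[[-1, 0, 0, 0.001, 0, 0, 0], [-1, 0, 0, 0, 0, 0, 0], [-1, 0, 0, 0, 0, 0, 0]])

```text
clock: 6.65
tcp_pos: [0.4733, -0.0263, 0.0417]
orientation: [0.0, 0.799, 0.601, 0.0]
wrist_force: [-2.2, 0.8, 13.4]
finger_gap: 0.0001
```

The plunger is on its stop: force rose from 3.3 to 6.3 to 13.4 N with no further travel. That puts the tip at the reported TCP +15 mm, so the readout is 34 mm low. Next I release and go over the tote, opening the gripper.

>>> carry_out(steps=[[-1, 0, 0, -0.02, 0, 0, 0], [-1, 0, 0, -0.045, 0, 0, 0], [-1, 0, 0, -0.055, 0, 0, 0], [-1, 0, 0, 0, 0, 0, 0], [0, -0.0306, 0.0187, 0, 0, 0, 0], [1, -0.0306, 0.0187, 0, 0, 0, 0], [1, -0.0306, 0.0187, 0, 0, 0, 0], [1, -0.0306, 0.0187, 0, 0, 0, 0], [1, -0.0306, 0.0187, 0, 0, 0, 0], [1, -0.0306, 0.0187, 0, 0, 0, 0], [1, -0.0306, 0.0187, 0, 0, 0, 0], [1, -0.0306, 0.0187, 0, 0, 0, 0], [1, 0, 0, 0, 0, 0, 0], [1, 0, 0, 0, 0, 0, 0]])

```text
clock: 8.4
tcp_pos: [0.5478, -0.3019, 0.1589]
orientation: [-0.002, 0.799, 0.601, -0.0]
wrist_force: [-0.2, 0.2, -0.7]
finger_gap: 0.0858
```

```bash
python3 - <<'E'
from h import *
from scipy.spatial.transform import Rotation as Ro
w=snap('wrist','w4');s=snap('side','s4');st=env.get_state()
p=np.array(st['tcp_pos']);R=Ro.from_quat(np.roll(st['orientation'],-1)).as_matrix();print(p,R.round(3),st['finger_gap'])
c=lambda X:proj(w,X)*400/560
d=np.array([np.cos(-.28),np.sin(-.28),0]);n=np.array([-d[1],d[0],0]);g=np.array([.549,-.303,.12])
for a in(-.087,.087):
  for b in(-.01,.01):print('bar corner',c(g+a*d+b*n).round())
cv2.imwrite('pics/w4b.png',np.hstack([cv2.resize(w['color'],(400,300),interpolation=cv2.INTER_AREA),cv2.resize(s['color'][160:340,300:540],(400,300))])[:,:,::-1])
E
```

```text
[ 0.54817238 -0.30152277  0.15983227] [[ 0.276  0.961 -0.001]
 [ 0.961 -0.276  0.001]
 [ 0.001 -0.002 -1.   ]] 0.08555284618115586
bar corner [187.  69.]
bar corner [210.  69.]
bar corner [190. 238.]
bar corner [208. 238.]
```

View pics/w4b.png

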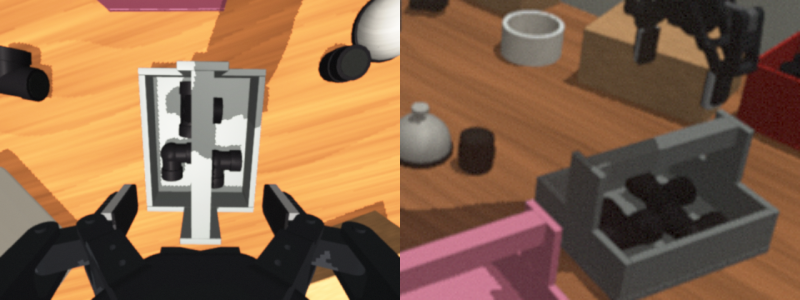

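The three fittings lie in the order tote. The bar shows at about u=202, versus a jaw midpoint of 199, so I'll shift +2 mm in x. Along the bar and in angle it matches the prediction. Going down and closing.

>>> carry_out(steps=[[1, 0.002, 0, 0.03, 0, 0, 0], [1, 0, 0, 0.03, 0, 0, 0], [1, 0, 0, 0.02, 0, 0, 0], [1, 0, 0, 0.006, 0, 0, 0], [1, 0, 0, 0, 0, 0, 0], [1, 0, 0, 0, 0, 0, 0]])

```text
clock: 9.25
tcp_pos: [0.5501, -0.3012, 0.0758]
orientation: [0.001, 0.799, 0.601, 0.0]
wrist_force: [0.0, -0.3, -0.7]
finger_gap: 0.0854
```

>>> carry_out(steps=[[-0.3, 0, 0, 0, 0, 0, 0], [-0.45, 0, 0, 0, 0, 0, 0], [-0.6, 0, 0, 0, 0, 0, 0], [-1, 0, 0, 0, 0, 0, 0], [-1, 0, 0, 0, 0, 0, 0], [-1, 0, 0, 0, 0, 0, 0], [-1, 0, 0, 0, 0, 0, 0], [-1, 0, 0, 0, 0, 0, 0]], grip_force=80)

```text
clock: 10.25
tcp_pos: [0.5495, -0.3009, 0.0749]
orientation: [0.0, 0.799, 0.601, 0.0]
wrist_force: [-1.8, 1.8, 5.3]
finger_gap: 0.0182
```

```bash
python3 - <<'E'
from h import *
s=snap('side','s5');w=snap('wrist','w5');st=env.get_state();print(st['tcp_pos'],st['wrist_force'],st['finger_gap'])
cv2.imwrite('pics/s5b.png',np.hstack([cv2.resize(w['color'],(400,300),interpolation=cv2.INTER_AREA),cv2.resize(s['color'][180:330,350:550],(400,300))])[:,:,::-1])
E
```

```text
[ 0.54945967 -0.30091927  0.07485637] [-0.29383155  1.87114524  5.06964395] 0.0187507523079566
```

View pics/s5b.png

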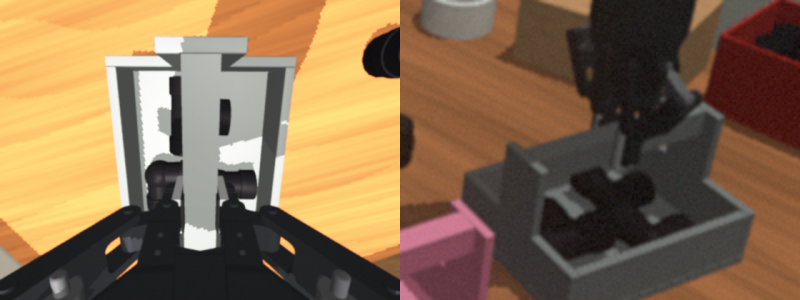

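The bar is gripped near its middle (gap 18.5 mm), with the fingertip at about (632,163) just below the bar. Lifting gently.

>>> carry_out(steps=[[-1, 0, 0, -0.002, 0, 0, 0], [-1, 0, 0, -0.004, 0, 0, 0], [-1, 0, 0, -0.006, 0, 0, 0], [-1, 0, 0, -0.008, 0, 0, 0], [-1, 0, 0, -0.01, 0, 0, 0], [-1, 0, 0, -0.01, 0, 0, 0], [-1, 0, 0, -0.01, 0, 0, 0], [-1, 0, 0, -0.01, 0, 0, 0], [-1, 0, 0, -0.01, 0, 0, 0], [-1, 0, 0, -0.01, 0, 0, 0], [-1, 0, 0, -0.01, 0, 0, 0], [-1, 0, 0, -0.01, 0, 0, 0], [-1, 0, 0, -0.01, 0, 0, 0], [-1, 0, 0, -0.01, 0, 0, 0], [-1, 0, 0, -0.01, 0, 0, 0], [-1, 0, 0, -0.008, 0, 0, 0], [-1, 0, 0, -0.005, 0, 0, 0], [-1, 0, 0, -0.002, 0, 0, 0], [-1, 0, 0, 0, 0, 0, 0], [-1, 0, 0, 0, 0, 0, 0]])

```text
clock: 12.85
tcp_pos: [0.5492, -0.3009, 0.2192]
orientation: [-0.0, 0.799, 0.601, -0.0]
wrist_force: [-0.3, -0.7, -6.7]
finger_gap: 0.0189
```

>>> carry_out(steps=[[-1, 0, 0, 0, 0, 0, 0], [-1, 0, 0, 0, 0, 0, 0], [-1, 0, 0, 0, 0, 0, 0], [-1, 0, 0, 0, 0, 0, 0]])

```text
clock: 13.35
tcp_pos: [0.5493, -0.301, 0.2195]
orientation: [-0.0, 0.799, 0.601, 0.0]
wrist_force: [-0.0, -0.4, -6.2]
finger_gap: 0.0193
```

```bash
python3 - <<'E'
from h import *
s=snap('side','s6');w=snap('wrist','w6');st=env.get_state();print(st['tcp_pos'],st['wrist_force'],st['finger_gap'],np.abs(st['qvel']).max())
a=load('w5')['color'].astype(int);print('wrist diff in tote area',np.abs(a-w['color'])[60:260,200:360].mean())
cv2.imwrite('pics/s6b.png',np.hstack([cv2.resize(w['color'],(400,300),interpolation=cv2.INTER_AREA),cv2.resize(s['color'][90:330,240:560],(400,300))])[:,:,::-1])
E
```

```text
[ 0.54937366 -0.30097723  0.21958858] [-0.87131546  0.76748071 -6.32692614] 0.018920829127563658 0.0015686099249467048
wrist diff in tote area 18.181197916666665
```

View pics/s6b.png

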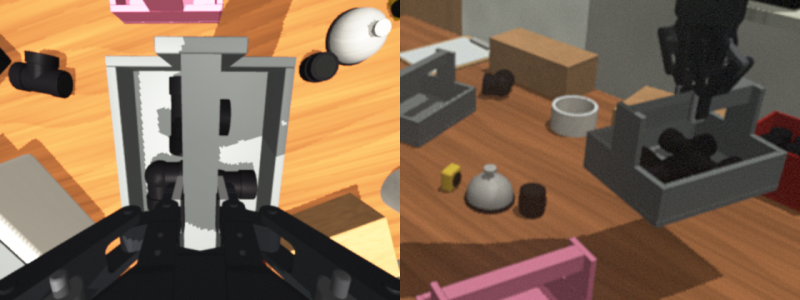

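The tote hangs level, still and unslipped: it looks the same in the wrist view as before the lift. The load is 6.3 N, all fittings are inside, the bell head is up, and the bystanders and empty tote look unmoved. Handing in.

```bash
python3 -c "
from workcell import env
print(env.hand_in())"
```

```text
the job is handed in; nothing more can be done
None
```

I rang the bell and lifted the order tote, and handed the job in with the tote still in the gripper. The hand-in gives no verdict, so whether it passed rests on my own checks.

- **Bell:** I pressed the plunger in small steps until it stopped moving while the force rose from 3.3 to 13.4 N. In the last side picture the head is back up.
- **Tote:** I took the grey tote with the three fittings by the middle of its bar at 80 N and lifted it 145 mm straight up. The grip point should be at about z = 0.25 m, from the lift reading rather than measured in a picture.
- **Last checks:**
  - The gripper gap was 19 mm, the load 6.3 N (about 0.64 kg), and the joints were at rest.
  - The tote looked level and sat in the grip as it did before the lift, with the fittings inside.
  - The coupling, tape measure and empty tote looked unmoved. I judged this by eye and did not measure it.
- **Disagreement:** The reported TCP height did not fit the stated 19 mm fingertip length. Two cameras put the fingertips about 31 mm higher than the readout implied, and contact with the bell's stop gave 34 mm. I used 34 mm for the grasp, and the pictures of the grasp and lift bore it out.

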